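Set the sun ring of a model sun-study stand, then switch its lamp on

TASK

On the sun-study stand, gently push the upright tab of the ring's lever around the scale, without gripping it, until the lever's pointer aims at the middle of the ball-headed pin. Only then press the lamp switch (the round push button beside the stand) fully down and let it come up again. Do not touch the little lamp on the ring, and leave the model houses, the tree and the roll of tape where they are.

Things in the scene. Friction and masses are not known exactly. Their poses are not given: they have to be found in the camera images.
- ring_axis (a point): the vertical axis of the turning ring, at the centre of the sun-study stand (fixed round dark wooden base 390 mm across, 12 mm thick, with a card platform 140 mm across in the middle), 22 mm above the table. Its -x axis points along the lever's direction when the ring joint reads 0
- ring (a joint): angle of the flat aluminium ring (200 mm outside, 148 mm inside diameter), rad; grows counter-clockwise seen from above; range -1.5 to 1.5. It turns with stiff friction of 0.2 N m (about 1.7 N at the tab) and stays where it is left, without coasting
- pointer (a point): tip of the ring's lever, a 14 mm wide radial bar reaching out over the engraved scale; 147 mm from the ring's axis, 25 mm above the table; x points outward along the lever, z up
- tab_top (a point): centre of the top of the lever's upright tab, 122 mm from the ring's axis, 68 mm above the table. The tab is 24 mm along the lever, 16 mm thick across it and 40 mm tall (from 28 to 68 mm above the table); x outward along the lever, z up. Push on its broad sides
- lamp_foot (a point): foot of the small lamp on the ring: a thin bent stalk fixed to the ring opposite the lever, 87 mm from the axis, with a lamp head leaning over the houses, up to about 190 mm above the table; turns with the ring; not to be touched
- pin_ball: the pin to aim at: steel pin with a ball head 24 mm across, 37 mm tall, standing fixed in the stand, 175 mm from the ring's axis, just outside the pointer's sweep; origin at its foot, 12 mm above the table. It stands at any one of four places, at ring angles of -1.178, -0.654, 0.654 and 1.178 rad
- pin_disc: steel pin with a flat disc head, 24 mm across, 6 mm tall, not the one, standing fixed in the stand, 175 mm from the ring's axis, just outside the pointer's sweep; origin at its foot, 12 mm above the table
- pin_cone: steel pin shaped as a cone, 24 mm across, 28 mm tall, not the one, standing fixed in the stand, 175 mm from the ring's axis, just outside the pointer's sweep; origin at its foot, 12 mm above the table
- pin_block: steel pin with a square head, 20 mm wide, 12 mm tall, not the one, standing fixed in the stand, 175 mm from the ring's axis, just outside the pointer's sweep; origin at its foot, 12 mm above the table
- switch (a joint): travel of the lamp switch's button, m: 0 up, 0.006 fully down; springs back up; fully down takes 4 N
- switch_top (a point): centre of the top of the lamp switch's white button, 32 mm across, 22 mm above the table, in a grey 48 mm housing on the table to the left or right of the stand; pressed straight down
- house_long: loose kraft-card model house, 58 x 28 mm, 35 mm tall, on the stand's round centre platform (top 22 mm above the table); origin under its centre
- house_tower: loose card model house, 28 x 30 mm, 49 mm tall, on the centre platform; origin under its centre
- house_low: loose card model house, 32 x 26 mm, 27 mm tall, on the centre platform; origin under its centre
- tree: loose turned-wood model tree, 26 mm wide, 46 mm tall, on the stand's rim on the far side from the lever; origin under its centre
- tape: loose roll of tape lying flat, 84 mm across, 24 mm tall, on the table to one side of the stand (opposite side from the switch); origin under its centre
There are look-alikes about, which are no part of the job. What is shaped like the part that bears switch but blue or pink is not meant.

How it is judged:
By the outcome, as a careful person would: the job done as asked, in the order asked, and still so for the second after the job is handed in, with the robot touching nothing.
It also fails if it takes over 48 s, if anything falls off the work surface, if the arm or the gripper's body presses on something with over 40 N, if the wrist force passes 120 N, or if a joint passes its speed limit or range.

ROBOT

A 6-joint arm with a two-finger parallel gripper is mounted at the origin on the work surface. World frame = base frame: x ahead of the robot, y to its left, z up, the work surface at z = 0. Lengths are in m, angles in rad, forces in N, time in s.
With the tool pointing down it reaches from about 0.375 to 0.925 m from the base axis. Payload 5.7 kg.
Tool frame: the origin (TCP) lies on the centre line of the jaws, within the pads' length; the fingertips stand 19 mm ahead of it and the grasp point (between the pads) is the TCP; z points along the fingers, y is the line along which they close (so a half turn about z gives the same grasp; the last joint's range is limited). The gripper opens to 85 mm and grips with 20 to 120 N. Pads are 22 mm wide; open, the fingers measure 114 mm over their backs; the gripper's body (76 mm by 85 mm) begins 54 mm behind the grasp point. The pads swing forward as they close: fully open they stand 13 mm farther back than shut.
Start: joints at [1.126, 0.359, 1.51, -0, 1.272, -0.115], TCP at [0.194, 0.568, 0.25] pointing down, gripper open.
Joint ranges: [-2.97, 2.97], [-1.01, 2.36], [0.21, 2.38], [-0.96, 4.11], [0.2, 2.71], [-2.98, 2.98]. Speed limits (rad/s): [2.39, 2.39, 3.14, 3.14, 3.14, 3.14].

INTERFACE

Orientations are given as a unit quaternion [x, y, z, w].
In Python, from station import arm gives the robot as it stands.
- The arm moves only by the tool drive_tool, never from a script. Its arguments are lists of equal length, an entry for each row: "travel": the shift along the tool's x, y, z in cm, a list of three; "rot": the turn, a rotation vector about the tool's x, y, z in degrees, a list of three; "claw": the opening, from 0 (shut) to 1 (fully open). In form: {"travel": [[tx, ty, tz], ...], "rot": [[ax, ay, az], ...], "claw": [claw, ...]}. A call has 1 to 20 rows; each row is the pose to reach, as a shift and turn from the pose commanded when the call began, along the tool's axes at that moment; what a row does not reach only later rows make up. A row lasts 1/12 s, in which the tool goes at most 41.7 mm and 7.16 degrees, less where a joint would pass 70% of its speed; a pose out of reach is approached as far as the arm can. A call with a gripper value outside its range is refused whole. The fingers move at their own pace and stop on an object; the grip force is fixed at half the most. Time passes only in rows, so rows that repeat a pose let the fingers close. It gives the time, the measured TCP pose, the force, the opening and the grip force at its end, in the units of the state.
- arm.get_state(): the state, without advancing time (a new reading comes with each control period).
- arm.grab_frame(name): name is "side" or "top"; returns the picture (420x560x3 uint8, blue, green, red); there is no depth.
- arm.get_calibration(name): a dict with "K" (3x3 intrinsics, pixels), "k1" (the pictures are not rectified: a ray, as slopes to the right and down, at radius r is drawn at 1 + k1 r^2 times it, then the intrinsics apply), "rvec" (rotation vector, rad) and "tvec" (3), from world to camera coordinates, as OpenCV has them. Camera axes: x right, y down, z forward; pixel columns grow to the right and rows downward; lengths in m; the calibration is good to about 2 mm. A picture is of the moment at which its call begins. get_calibration takes no time and is no camera call.
- arm.sign_off(): hands the job in; it is judged then, once.
The state is a dict: "time_s": time; "joint_positions": joint angles; "joint_velocities": joint speeds; "tau": joint torques, N m; "position": TCP position; "eef_rot": TCP orientation; "wrist_force": force on the tool from outside, world axes, zero at the start; "torque": the same for the moment, N m; "finger_gap": opening from 0.0 (shut) to 1.0 (fully open); "finger_force": force on a finger pad.
Only numpy, scipy, OpenCV 4.12 (cv2) and the standard library are available. Lean on these libraries where they do the work, as an engineer would, in place of code of your own. Each camera call takes 0.05 s, during which the arm holds its last target. There are 200 camera calls.

## Working session

There is one attempt and no reset: what is moved stays moved. The work goes in short steps, Python scripts to look and compute and a tool call to move; the robot and the scene stay as the last step left them, time stands still between calls to the robot, and variables do not carry over. Pictures are saved under pics/ and viewed, at most 10 in all, crops included, and the job is handed in when it is done.

Besides the shell and the picture viewer there is one more tool, called after ">>>" by a JSON object that holds its "fn" and its "kwargs", one argument or row to a line. drive_tool: Moves the arm, as the interface text tells. Its arguments: {"type":"object","properties":{"travel":{"type":"array"},"rot":{"type":"array"},"claw":{"type":"array"}},"required":["travel","rot","claw"]}

```bash
mkdir -p pics
cat > h.py <<'E'
import numpy as np, cv2
from station import arm
def ray(name,px):
    c=arm.get_calibration(name);K=np.array(c["K"]);R=cv2.Rodrigues(np.array(c["rvec"],float))[0];t=np.array(c["tvec"],float).ravel()
    d=((px[0]-K[0,2])/K[0,0],(px[1]-K[1,2])/K[1,1]);u=np.array(d)
    for _ in range(20): u=np.array(d)/(1+c["k1"]*(u@u))
    return -R.T@t, R.T@np.array([u[0],u[1],1])
def onz(name,px,z):
    o,d=ray(name,px); return o+d*(z-o[2])/d[2]
def proj(name,P):
    c=arm.get_calibration(name);K=np.array(c["K"]);R=cv2.Rodrigues(np.array(c["rvec"],float))[0];t=np.array(c["tvec"],float).ravel()
    q=R@np.array(P)+t;u=q[:2]/q[2];u=u*(1+c["k1"]*(u@u));return K[0,0]*u[0]+K[0,2],K[1,1]*u[1]+K[1,2]
E
python3 - <<'E'
from h import *
for n in("top","side"):
    cv2.imwrite(f"pics/{n}0.png",arm.grab_frame(n)); print(n,ray(n,(280,210)))
s=arm.get_state();print(s["position"],s["eef_rot"],s["time_s"])
E
```

```text
top (array([0.47936524, 0.00891261, 1.25034901]), array([ 0.11422574, -0.01006051, -0.99348916]))
side (array([0.2102166 , 0.46055905, 0.75319027]), array([ 0.38492234, -0.50799849, -0.77102426]))
[0.19406276 0.56710591 0.24952131] [ 1.64144036e-01  9.86436004e-01 -8.37662022e-04 -2.08413820e-04] 0.1
```

View pics/top0.png

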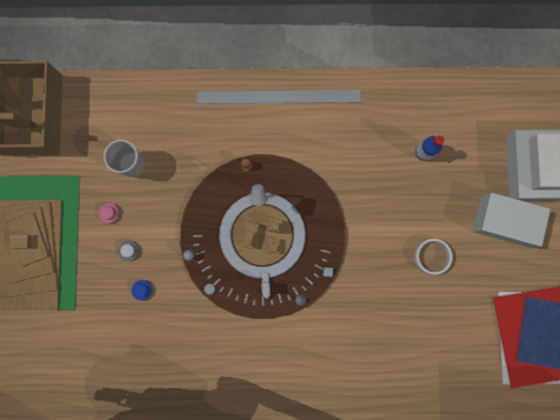

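View pics/side0.png

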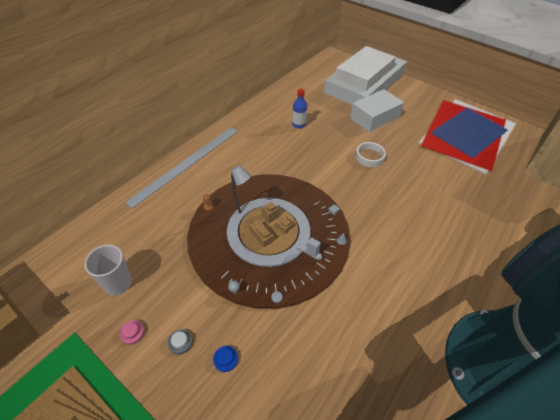

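Switch candidates in the top view are pink (109,213), white/grey (128,251) and blue (142,290). The white/grey one fits. The pins are at top (189,255), (209,289), (300,299) and (328,271). I'll enlarge them to find the ball.

Run:
```python
from h import *
t=cv2.imread("pics/top0.png");s=cv2.imread("pics/side0.png")
a=cv2.resize(t[225:315,110:350],(800,300),interpolation=cv2.INTER_CUBIC)
b=cv2.resize(s[190:310,165:365],(500,300),interpolation=cv2.INTER_CUBIC)
b2=cv2.resize(s[315:375,100:250],(300,120),interpolation=cv2.INTER_CUBIC)
c=np.zeros((600,800,3),np.uint8);c[:300]=a;c[300:,:500]=b;c[300:420,500:]=b2
cv2.imwrite("pics/c1.png",c)
# stand base
hsv=cv2.cvtColor(t,cv2.COLOR_BGR2HSV)
m=((t.max(2)<75)).astype(np.uint8);m[:140]=0;m[330:]=0;m[:,:165]=0;m[:,360:]=0
m=cv2.morphologyEx(m,cv2.MORPH_OPEN,np.ones((3,3)))
ct=max(cv2.findContours(m,cv2.RETR_EXTERNAL,2)[0],key=cv2.contourArea)
h=cv2.convexHull(ct);e=cv2.fitEllipse(h);print("base",e,onz("top",e[0],.012))
P=np.array([onz("top",p[0].astype(float),.012)[:2] for p in h]);A=np.c_[2*P,np.ones(len(P))]
x=np.linalg.lstsq(A,(P**2).sum(1),rcond=None)[0];print("circle",x[:2],np.sqrt(x[2]+x[:2]@x[:2]))
for p in [(189,255),(209,289),(300,299),(328,271)]:
    print(p,onz("top",p,.03))
for p in [(128,251)]: print("sw",onz("top",p,.022))
print("sw side",onz("side",(179,340),.022))
print("lever tab",onz("top",(266,280),.068),"tape",onz("top",(434,257),.024))
```

```text
base ((224.86630249023438, 241.51182556152344), (88.11997985839844, 120.8206787109375), 168.7559814453125) [0.54844556 0.12641185 0.012     ]
circle [0.55596429 0.10893008] 0.1321768183952912
(189, 255) [0.51702017 0.20739367 0.03      ]
(209, 289) [0.43893141 0.16090924 0.03      ]
(300, 299) [ 0.4145333  -0.04721379  0.03      ]
(328, 271) [ 0.47762775 -0.11241635  0.03      ]
sw [0.52770409 0.35066582 0.022     ]
sw side [0.52437398 0.35797798 0.022     ]
lever tab [0.45897014 0.02954332 0.068     ] tape [ 0.50769395 -0.35934112  0.024     ]
```

View pics/c1.png

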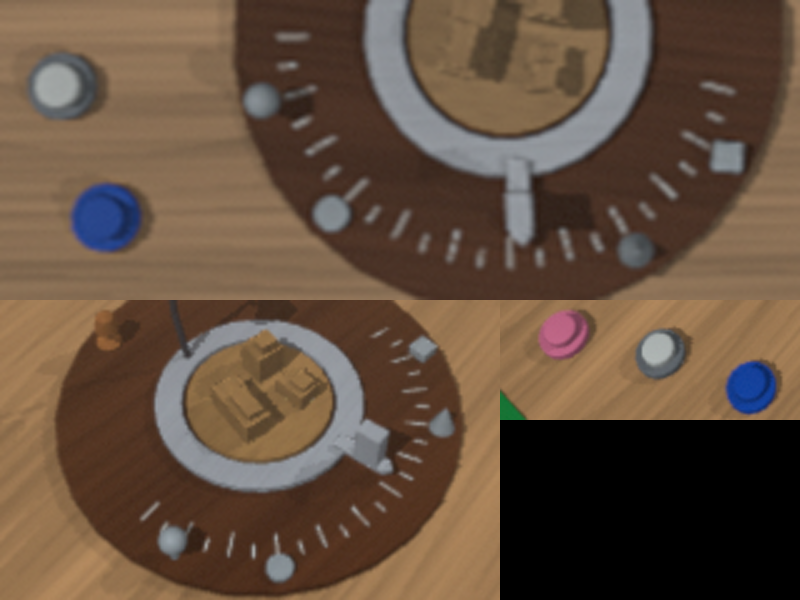

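The ball head is the pin at top (189,255), side (235,285): it is round and shaded like a sphere. The others are the disc (209,289), cone (300,299) and block (328,271). The switch is the white button in the grey housing at top (128,251). Pink and blue are decoys.

```bash
cat >> h.py <<'E'
def circ(P):
    P=np.array(P);
    for _ in range(6):
        x=np.linalg.lstsq(np.c_[2*P,np.ones(len(P))],(P**2).sum(1),rcond=None)[0];r=np.sqrt(x[2]+x[:2]@x[:2])
        e=abs(np.linalg.norm(P-x[:2],axis=1)-r);P=P[e<max(.002,2*e.mean())]
    return x[:2],r,len(P)
E
python3 - <<'E'
from h import *
C=[]
for n,box in(("top",(205,180,325,310)),("side",(215,190,330,275))):
    I=cv2.imread(f"pics/{n}0.png");hsv=cv2.cvtColor(I,cv2.COLOR_BGR2HSV)
    m=((hsv[...,1]<70)&(hsv[...,2]>90)).astype(np.uint8);k=np.zeros_like(m);x0,y0,x1,y1=box;k[y0:y1,x0:x1]=1;m*=k
    cs,_=cv2.findContours(m,cv2.RETR_CCOMP,cv2.CHAIN_APPROX_NONE)
    cs=sorted(cs,key=cv2.contourArea)[-2:]
    for c in cs: print(n,circ([onz(n,p[0].astype(float),.025)[:2] for p in c]),len(c))
c0=circ([onz("top",p[0].astype(float),.025)[:2] for p in cs[0]])
# grey blobs: pins & switch in both views, triangulate ball
def tri(pa,pb):
    o1,d1=ray("top",pa);o2,d2=ray("side",pb);s=np.linalg.lstsq(np.c_[d1,-d2],o2-o1,rcond=None)[0]
    a,b=o1+s[0]*d1,o2+s[1]*d2;return (a+b)/2,np.linalg.norm(a-b)
def blob(n,px,w,vmin=85,smax=70):
    I=cv2.imread(f"pics/{n}0.png");hsv=cv2.cvtColor(I,cv2.COLOR_BGR2HSV);x,y=px
    m=((hsv[...,1]<smax)&(hsv[...,2]>vmin)).astype(np.uint8)
    l=cv2.connectedComponentsWithStats(m[y-w:y+w+1,x-w:x+w+1]);i=1+np.argmax(l[2][1:,4]);return l[3][i]+[x-w,y-w],l[2][i]
for nm,a,b,v in(("ball",(189,255),(235,285),80),("disc",(209,289),(277,297),80),("block",(328,271),(334,209),80),("button",(128,251),(179,340),135)):
    A,B=blob("top",a,9,v),blob("side",b,10,v);print(nm,A,B,*tri(A[0],B[0]))
A,_=blob("top",(128,251),9,135);print(onz("top",A,.022))
E
```

```text
top (array([0.56290905, 0.03927477]), np.float64(0.07408382478672654), 170) 180
top (array([0.56300002, 0.03950876]), np.float64(0.0987719199055432), 220) 307
side (array([0.55947545, 0.04438554]), np.float64(0.07312460984445132), 122) 157
side (array([0.5585183 , 0.04471536]), np.float64(0.09954621463190029), 187) 257
ball (array([187.5       , 254.75609756]), array([ 3,  4, 10, 10, 82], dtype=int32)) (array([233.4015748 , 285.48818898]), array([  3,   4,  14,  15, 127], dtype=int32)) [0.51722757 0.20973391 0.03585165] 0.000503671060322563
disc (array([209.92561983, 287.68595041]), array([  4,   0,  15,  15, 121], dtype=int32)) (array([276.2601626 , 295.96747967]), array([  4,   0,  12,  16, 123], dtype=int32)) [0.44108798 0.16125889 0.009087  ] 0.00040261921400316393
block (array([326.69902913, 271.25242718]), array([  0,   4,  14,  11, 103], dtype=int32)) (array([332.78125   , 209.44791667]), array([ 0,  5, 16, 11, 96], dtype=int32)) [ 0.47695205 -0.1109166   0.01505786] 0.0002198820799791203
button (array([126.28125, 250.28125]), array([  1,   2,  13,  13, 128], dtype=int32)) (array([178.20918367, 339.10204082]), array([  2,   2,  16,  16, 196], dtype=int32)) [0.52976528 0.35671433 0.01513919] 0.0002225026012414364
[0.52940525 0.35470224 0.022     ]
```

```bash
cat >> h.py <<'E'
CEN={"top":np.array([.563,.0395]),"side":np.array([.559,.0445])}
def polar(n,p,z):
    d=onz(n,p,z)[:2]-CEN[n];return np.linalg.norm(d),np.arctan2(d[1],-d[0])   # angle from -x toward +y
def lever(n,I,z=.026,r0=.112,r1=.145,near=None,w=.14):
    """grey pixels of the bar between r0 and r1; median azimuth per radius"""
    hsv=cv2.cvtColor(I,cv2.COLOR_BGR2HSV);ys,xs=np.nonzero((hsv[...,1]<80)&(hsv[...,2]>95))
    q=np.array([(*polar(n,(x,y),z),x,y) for x,y in zip(xs,ys) if 150<x<400 and 150<y<330])
    q=q[(q[:,0]>r0)&(q[:,0]<r1)&(abs(q[:,1])<1.9)]
    if near is not None: q=q[abs(q[:,1]-near)<w]
    return q
E
python3 - <<'E'
from h import *
for n,b in(("top",(187.5,254.8)),("side",(234,285.5))):
    print(n,"ball",polar(n,b,.037))
    q=lever(n,cv2.imread(f"pics/{n}0.png"),r0=.132,r1=.147)
    h,e=np.histogram(q[:,1],bins=40,range=(-1.6,1.6));i=h.argmax();print(h,e[i])
    q=lever(n,cv2.imread(f"pics/{n}0.png"),r0=.13,r1=.146,near=e[i]+.04);print(len(q),q.mean(0),q[:,1].min(),q[:,1].max())
for p in[(209,289),(328,271),(300,299)]: print(polar("top",p,.02))
for p in[(277,297),(334,209)]: print(polar("side",p,.02))
E
```

```text
top ball (np.float64(0.17623168562415323), np.float64(1.3084229639944436))Traceback (most recent call last):
  File "<stdin>", line 4, in <module>
  File "h.py", line 25, in lever
    q=np.array([(*polar(n,(x,y),z),x,y) for x,y in zip(xs,ys) if 150<x<400 and 150<y<330])
                  ~~~~~^^^^^^^^^^^
  File "h.py", line 21, in polar
    d=onz(n,p,z)[:2]-CEN[n];return np.linalg.norm(d),np.arctan2(d[1],-d[0])   # angle from -x toward +y
      ~~~^^^^^^^
  File "h.py", line 9, in onz
    o,d=ray(name,px); return o+d*(z-o[2])/d[2]
        ~~~^^^^^^^^^
  File "h.py", line 4, in ray
    c=arm.get_calibration(name);K=np.array(c["K"]);R=cv2.Rodrigues(np.array(c["rvec"],float))[0];t=np.array(c["tvec"],float).ravel()
ValueError: time passes only in moves, steps and waits
```

```bash
sed -i 's/arm.get_calibration(name)/cal(name)/' h.py; sed -i '2a import functools\n@functools.cache\ndef cal(name): return arm.get_calibration(name)' h.py
python3 - <<'E'
from h import *
for n,b in(("top",(187.5,254.8)),("side",(234,285.5))):
    print(n,"ball",polar(n,b,.037))
    q=lever(n,cv2.imread(f"pics/{n}0.png"),r0=.132,r1=.147)
    h,e=np.histogram(q[:,1],bins=40,range=(-1.6,1.6));i=h.argmax();print(h,e[i])
    q=lever(n,cv2.imread(f"pics/{n}0.png"),r0=.13,r1=.146,near=e[i]+.04);print(len(q),q.mean(0),q[:,1].min(),q[:,1].max())
for p in[(209,289),(328,271),(300,299)]: print(polar("top",p,.02))
for p in[(277,297),(334,209)]: print(polar("side",p,.02))
E
```

```text
top ball (np.float64(0.17623168562415323), np.float64(1.3084229639944436))
[ 0  0  0  6  0  0  6  1  0  0  6  0  0  7  0  0  7  0 13 29  5  0  0  6
  0  0  8  0  0  6  0  0  4  3  0  0  3  0  0  6] -0.08000000000000007
49 [ 1.37479685e-01 -5.74208246e-02  2.65489796e+02  2.94224490e+02] -0.12213713458222661 0.0015624852013291965
side ball (np.float64(0.1703644121125285), np.float64(1.3128427296931615))
[ 0  0  0  2  5  0  0  5  0  0  4  0  0  2  1  0  0  5 17 12  4  0  0  4
  0  0  2  0  0  2  0  0  1  0  0  0  1  0  0  3] -0.16000000000000014
39 [ 1.37168046e-01 -9.82280036e-02  3.18897436e+02  2.55846154e+02] -0.2379777187451224 0.01734248516826774
(np.float64(0.17469839642961332), np.float64(0.7783343816203752))
(np.float64(0.17513564519497962), np.float64(-1.0615207501440536))
(np.float64(0.1726257473487245), np.float64(-0.5293665941270652))
(np.float64(0.17399768581528774), np.float64(0.7763345867612672))
(np.float64(0.17684430043121324), np.float64(-1.0661606644090325))
```

>>> {"fn": "drive_tool", "kwargs": {
  "travel": [
    [-41.5,-46.5,0],
    [-41.5,-46.5,0],
    [-41.5,-46.5,0],
    [-41.5,-46.5,0],
    [-41.5,-46.5,0],
    [-41.5,-46.5,0],
    [-41.5,-46.5,0],
    [-41.5,-46.5,0],
    [-41.5,-46.5,0],
    [-41.5,-46.5,0],
    [-41.5,-46.5,0],
    [-41.5,-46.5,0],
    [-41.5,-46.5,0],
    [-41.5,-46.5,0],
    [-41.5,-46.5,0],
    [-41.5,-46.5,0],
    [-41.5,-46.5,0],
    [-41.5,-46.5,0],
    [-41.5,-46.5,0],
    [-41.5,-46.5,0]
  ],
  "rot": [
    [0,0,-22],
    [0,0,-22],
    [0,0,-22],
    [0,0,-22],
    [0,0,-22],
    [0,0,-22],
    [0,0,-22],
    [0,0,-22],
    [0,0,-22],
    [0,0,-22],
    [0,0,-22],
    [0,0,-22],
    [0,0,-22],
    [0,0,-22],
    [0,0,-22],
    [0,0,-22],
    [0,0,-22],
    [0,0,-22],
    [0,0,-22],
    [0,0,-22]
  ],
  "claw": [0,0,0,0,0,0,0,0,0,0,0,0,0,0,0,0,0,0,0,0]
}}

```text
time_s: 1.77
position: [0.4355, -0.0053, 0.2501]
eef_rot: [-0.028, 1.0, 0.0, -0.0]
wrist_force: [0.3, -0.6, -0.6]
finger_gap: -0.001
finger_force: 0.0
```

>>> {"fn": "drive_tool", "kwargs": {
  "travel": [
    [0,0,4],
    [0,0,8],
    [0,0,12],
    [0,0,15],
    [0,0,17],
    [0,0,18.5],
    [0,0,19],
    [0,0,19]
  ],
  "rot": [
    [0,0,0],
    [0,0,0],
    [0,0,0],
    [0,0,0],
    [0,0,0],
    [0,0,0],
    [0,0,0],
    [0,0,0]
  ],
  "claw": [0,0,0,0,0,0,0,0]
}}

```text
time_s: 2.43
position: [0.4352, -0.0056, 0.0594]
eef_rot: [-0.028, 1.0, 0.0, -0.001]
wrist_force: [0.4, -0.4, 0.2]
finger_gap: -0.0
finger_force: 0.0
```

Run:
```python
from h import *
for n in("top","side"):cv2.imwrite(f"pics/{n}1.png",arm.grab_frame(n))
I=cv2.imread("pics/side1.png")[160:310,165:395];cv2.imwrite("pics/c2.png",cv2.resize(I,None,fx=3,fy=3,interpolation=cv2.INTER_CUBIC))
print(arm.get_state()["position"])
```

```text
[ 0.43669194 -0.00614135  0.06092519]
```

View pics/c2.png

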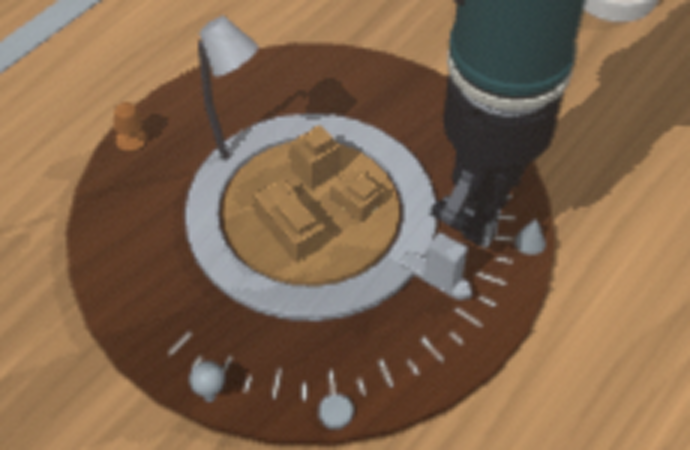

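The picture shows the shut fingers just behind the tab (440,260 in the crop), clear of the cone (530,235), with the lamp far off. The ball is at (207,380) and the way to it is clear.

```bash
cat > plan.py <<'E'
import numpy as np,sys
C=np.array([.561,.042])
def plan(p0,a0,al,d=.0225,r=.122):
    x=np.array([-np.cos(a0),np.sin(a0)]);y=np.array([np.sin(a0),np.cos(a0)]);T=[];R=[]
    for a in al:
        p=C+r*np.array([-np.cos(a),np.sin(a)])-d*np.array([np.sin(a),np.cos(a)])-p0
        T.append([round(float(p@x)*100,1),round(float(p@y)*100,1),0]);R.append([0,0,round(float(np.degrees(a-a0)),1)])
    print(T);print(R);print(len(T))
E
python3 - <<'E'
from plan import *
plan(np.array([.4355,-.0055]),-.056,np.arange(-.1,.56,.04))
E
```

```text
[[-0.7, 1.3, 0], [-0.6, 1.7, 0], [-0.5, 2.2, 0], [-0.5, 2.7, 0], [-0.4, 3.2, 0], [-0.4, 3.7, 0], [-0.4, 4.2, 0], [-0.4, 4.7, 0], [-0.4, 5.2, 0], [-0.5, 5.7, 0], [-0.6, 6.2, 0], [-0.7, 6.7, 0], [-0.8, 7.2, 0], [-0.9, 7.6, 0], [-1.1, 8.1, 0], [-1.2, 8.6, 0], [-1.4, 9.0, 0]]
[[0, 0, -2.5], [0, 0, -0.2], [0, 0, 2.1], [0, 0, 4.4], [0, 0, 6.6], [0, 0, 8.9], [0, 0, 11.2], [0, 0, 13.5], [0, 0, 15.8], [0, 0, 18.1], [0, 0, 20.4], [0, 0, 22.7], [0, 0, 25.0], [0, 0, 27.3], [0, 0, 29.6], [0, 0, 31.9], [0, 0, 34.1]]
17
```

>>> {"fn": "drive_tool", "kwargs": {
  "travel": [
    [-0.6,0.6,0],
    [-0.6,1.2,0],
    [-0.6,1.7,0],
    [-0.5,2.2,0],
    [-0.5,2.7,0],
    [-0.4,3.2,0],
    [-0.4,3.7,0],
    [-0.4,4.2,0],
    [-0.4,4.7,0],
    [-0.4,5.2,0],
    [-0.5,5.7,0],
    [-0.6,6.2,0],
    [-0.7,6.7,0],
    [-0.8,7.2,0],
    [-0.9,7.6,0],
    [-1.1,8.1,0],
    [-1.2,8.6,0],
    [-1.4,9.0,0],
    [-1.4,9.0,0]
  ],
  "rot": [
    [0,0,-2],
    [0,0,-1],
    [0,0,0],
    [0,0,2],
    [0,0,4.5],
    [0,0,6.5],
    [0,0,9],
    [0,0,11],
    [0,0,13.5],
    [0,0,16],
    [0,0,18],
    [0,0,20.5],
    [0,0,22.5],
    [0,0,25],
    [0,0,27.5],
    [0,0,29.5],
    [0,0,32],
    [0,0,34],
    [0,0,34]
  ],
  "claw": [0,0,0,0,0,0,0,0,0,0,0,0,0,0,0,0,0,0,0]
}}

```text
time_s: 4.12
position: [0.447, 0.0849, 0.0616]
eef_rot: [0.266, 0.964, 0.0, 0.001]
wrist_force: [-0.0, 0.4, 0.1]
finger_gap: 0.002
finger_force: 0.0
```

Run:
```python
from h import *
I=arm.grab_frame("side");cv2.imwrite("pics/side2.png",I)
cv2.imwrite("pics/c3.png",cv2.resize(I[160:310,165:395],None,fx=3,fy=3,interpolation=cv2.INTER_CUBIC))
s=arm.get_state();p=s["position"];q=s["eef_rot"];a=2*np.arctan2(q[0],q[1]);print(p,a,s["wrist_force"])
from plan import *
plan(p[:2],a,np.arange(.58,1.15,.04))
```

```text
[0.44670467 0.08458998 0.06140769] 0.5365676935100381 [-0.11248209 -0.75185519 -0.49699664]
[[0.3, 0.5, 0], [0.3, 1.0, 0], [0.4, 1.5, 0], [0.4, 1.9, 0], [0.4, 2.4, 0], [0.4, 2.9, 0], [0.3, 3.4, 0], [0.3, 3.9, 0], [0.2, 4.4, 0], [0.1, 4.9, 0], [-0.0, 5.4, 0], [-0.2, 5.9, 0], [-0.3, 6.3, 0], [-0.5, 6.8, 0], [-0.7, 7.3, 0]]
[[0, 0, 2.5], [0, 0, 4.8], [0, 0, 7.1], [0, 0, 9.4], [0, 0, 11.7], [0, 0, 13.9], [0, 0, 16.2], [0, 0, 18.5], [0, 0, 20.8], [0, 0, 23.1], [0, 0, 25.4], [0, 0, 27.7], [0, 0, 30.0], [0, 0, 32.3], [0, 0, 34.6]]
15
```

View pics/c3.png

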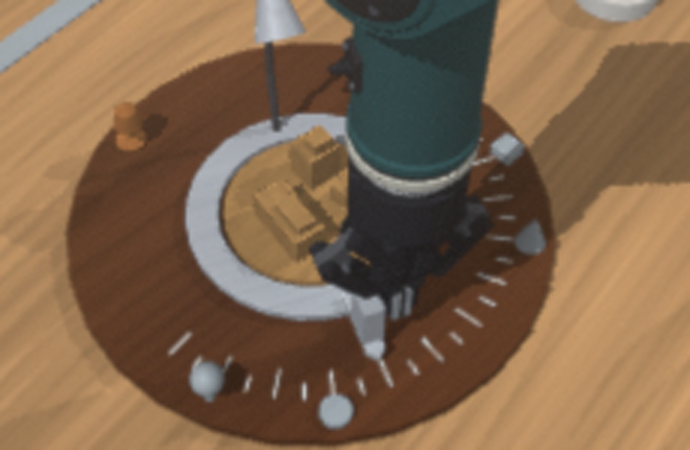

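The lever now points at crop (375,352), pushed cleanly by the fingers. Continuing around the scale.

>>> {"fn": "drive_tool", "kwargs": {
  "travel": [
    [0.3,0.5,0],
    [0.3,1.0,0],
    [0.4,1.5,0],
    [0.4,1.9,0],
    [0.4,2.4,0],
    [0.4,2.9,0],
    [0.3,3.4,0],
    [0.3,3.9,0],
    [0.2,4.4,0],
    [0.1,4.9,0],
    [0,5.4,0],
    [-0.2,5.9,0],
    [-0.3,6.3,0],
    [-0.5,6.8,0],
    [-0.7,7.3,0],
    [-0.7,7.3,0]
  ],
  "rot": [
    [0,0,2.5],
    [0,0,5],
    [0,0,7],
    [0,0,9.5],
    [0,0,11.5],
    [0,0,14],
    [0,0,16],
    [0,0,18.5],
    [0,0,21],
    [0,0,23],
    [0,0,25.5],
    [0,0,27.5],
    [0,0,30],
    [0,0,32.5],
    [0,0,34.5],
    [0,0,34.5]
  ],
  "claw": [0,0,0,0,0,0,0,0,0,0,0,0,0,0,0,0]
}}

```text
time_s: 5.5
position: [0.4897, 0.1435, 0.0608]
eef_rot: [0.54, 0.842, 0.0, 0.0]
wrist_force: [-1.0, -0.4, -0.1]
finger_gap: -0.003
finger_force: 0.0
```

Run:
```python
from h import *
for n,b in(("top",1.308),("side",1.313)):
    I=arm.grab_frame(n);cv2.imwrite(f"pics/{n}3.png",I)
    q=lever(n,I,r0=.13,r1=.146);q=q[q[:,1]>.85];h,e=np.histogram(q[:,1],bins=16,range=(.9,1.54));print(n,h)
I=cv2.imread("pics/side3.png")[220:310,185:305];J=cv2.imread("pics/top3.png")[225:305,175:275]
cv2.imwrite("pics/c4.png",np.hstack([cv2.resize(I,(400,300),interpolation=2),cv2.resize(J,(375,300),interpolation=2)]))
s=arm.get_state();p=s["position"];q=s["eef_rot"];a=2*np.arctan2(q[0],q[1]);print(p,a,s["wrist_force"])
from plan import *
plan(p[:2],a,np.arange(1.16,1.33,.02))
```

```text
top [0 0 0 0 0 0 0 0 0 0 0 0 0 0 0 0]
side [ 0  0  0  1  3 13 13  6  0  1  0  0  0  0  0  1]
[0.48931048 0.14304562 0.06072875] 1.13885839250656 [-0.23101962 -0.55200314  0.22025376]
[[0.1, 0.3, 0], [0.1, 0.5, 0], [0.1, 0.8, 0], [0.2, 1.0, 0], [0.2, 1.3, 0], [0.2, 1.5, 0], [0.2, 1.8, 0], [0.2, 2.0, 0], [0.2, 2.3, 0]]
[[0, 0, 1.2], [0, 0, 2.4], [0, 0, 3.5], [0, 0, 4.6], [0, 0, 5.8], [0, 0, 6.9], [0, 0, 8.1], [0, 0, 9.2], [0, 0, 10.4]]
9
```

View pics/c4.png

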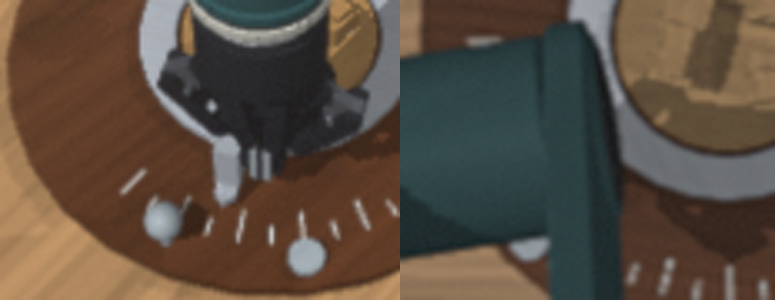

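Side view: the lever tip is at crop (228,200), just short of the ball (163,222). The top view is blocked by the arm. Measured azimuth is about 1.14 against a target of 1.305. I'll push to 1.27, then back away and measure in both views.

>>> {"fn": "drive_tool", "kwargs": {
  "travel": [
    [0.1,0.3,0],
    [0.1,0.5,0],
    [0.1,0.8,0],
    [0.2,1.0,0],
    [0.2,1.3,0],
    [0.2,1.5,0],
    [0.2,1.6,0],
    [0.2,1.6,0]
  ],
  "rot": [
    [0,0,1],
    [0,0,2.5],
    [0,0,3.5],
    [0,0,4.5],
    [0,0,6],
    [0,0,7],
    [0,0,7.5],
    [0,0,7.5]
  ],
  "claw": [0,0,0,0,0,0,0,0]
}}

```text
time_s: 6.27
position: [0.5029, 0.1516, 0.0603]
eef_rot: [0.594, 0.804, 0.0, 0.0]
wrist_force: [-1.0, 1.3, -0.6]
finger_gap: -0.004
finger_force: 0.3
```

Run:
```python
from h import *
I=arm.grab_frame("side");cv2.imwrite("pics/side4.png",I)
q=lever("side",I,r0=.13,r1=.146);q=q[q[:,1]>.9];print(np.histogram(q[:,1],bins=16,range=(1.0,1.64)))
s=arm.get_state();p=s["position"];q=s["eef_rot"];a=2*np.arctan2(q[0],q[1]);print(p,a,s["wrist_force"],s["joint_positions"])
```

```text
(array([ 1,  0,  0,  0,  0,  7, 15, 13,  2,  0,  0,  0,  0,  2,  1,  0]), array([1.  , 1.04, 1.08, 1.12, 1.16, 1.2 , 1.24, 1.28, 1.32, 1.36, 1.4 ,
       1.44, 1.48, 1.52, 1.56, 1.6 , 1.64]))
[0.50289503 0.15148946 0.06028783] 1.2718242411416603 [-1.08407273 -0.46513706 -1.81980956] [ 1.61126460e-01  5.05028181e-01  1.85728843e+00 -2.10466440e-04
  7.78943272e-01 -1.37695870e-01]
```

>>> {"fn": "drive_tool", "kwargs": {
  "travel": [
    [0,-1,0],
    [0,-3,0],
    [0,-4,-1],
    [0,-4,-5],
    [0,-4,-9],
    [0,-4,-13],
    [-2,-7,-15],
    [-4,-10,-15],
    [-6,-14.5,-15],
    [-6,-14.5,-15],
    [-6,-14.5,-15]
  ],
  "rot": [
    [0,0,0],
    [0,0,0],
    [0,0,0],
    [0,0,0],
    [0,0,0],
    [0,0,0],
    [0,0,0],
    [0,0,0],
    [0,0,0],
    [0,0,0],
    [0,0,0]
  ],
  "claw": [0,0,0,0,0,0,0,0,0,0,0]
}}

```text
time_s: 7.23
position: [0.3785, 0.0502, 0.2101]
eef_rot: [0.595, 0.804, -0.001, -0.0]
wrist_force: [1.4, -0.5, 0.2]
finger_gap: 0.002
finger_force: 0.0
```

Run:
```python
from h import *
F=[]
for n,b in(("top",1.3),("side",1.3)):
    I=arm.grab_frame(n);cv2.imwrite(f"pics/{n}5.png",I);F.append(I)
    q=lever(n,I,r0=.125,r1=.147);q=q[(q[:,1]>1.1)&(q[:,1]<1.42)];print(n,np.histogram(q[:,1],bins=16,range=(1.1,1.42))[0],len(q))
    for lo in np.arange(.125,.147,.004):
        w=q[(q[:,0]>=lo)&(q[:,0]<lo+.004)]
        if len(w):print(round(lo,3),len(w),w[:,1].mean().round(3),w[:,1].min().round(3),w[:,1].max().round(3))
J=F[0][225:285,175:255];I=F[1][225:300,220:295]
cv2.imwrite("pics/c5.png",np.hstack([cv2.resize(J,(400,300),interpolation=2),cv2.resize(I,(300,300),interpolation=2)]))
```

```text
top [ 0  0  0  0  0  6  9 12 10 10  9  7  4  0  0  0] 67
0.125 14 1.287 1.213 1.352
0.129 15 1.272 1.209 1.343
0.133 13 1.285 1.222 1.347
0.137 13 1.265 1.212 1.334
0.141 10 1.272 1.223 1.311
0.145 2 1.257 1.249 1.264
side [ 0  0  0  0  0  2  9 11  8 10  7  4  2  0  0  0] 53
0.125 16 1.281 1.212 1.356
0.129 12 1.279 1.22 1.337
0.133 10 1.27 1.222 1.319
0.137 10 1.266 1.23 1.303
0.141 4 1.257 1.238 1.273
0.145 1 1.294 1.294 1.294
```

View pics/c5.png

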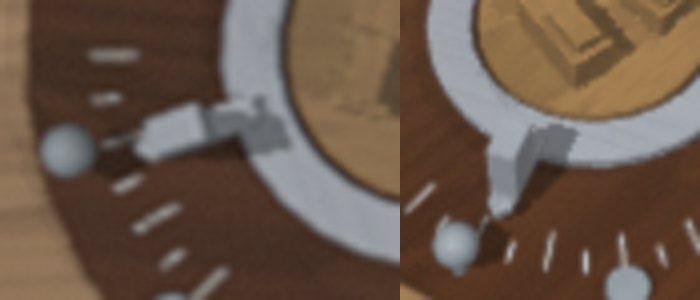

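Pointer at about 1.268 rad, ball at about 1.307, so 0.037 rad (4.5 mm at the tab) is left. Going back for one small nudge, then retreating again.

>>> {"fn": "drive_tool", "kwargs": {
  "travel": [
    [3,7,0],
    [6.2,11,0],
    [6.2,11,4],
    [6.2,11,8],
    [6.2,11,12],
    [6.2,11,14.5],
    [6.2,11,15],
    [6.2,12,15],
    [6.2,13,15],
    [6.1,13.8,15],
    [6.1,14.4,15],
    [6.1,14.7,15],
    [6.1,14.95,15],
    [6.1,14.95,15],
    [6.1,14.95,15]
  ],
  "rot": [
    [0,0,2],
    [0,0,2],
    [0,0,2],
    [0,0,2],
    [0,0,2],
    [0,0,2],
    [0,0,2],
    [0,0,2],
    [0,0,2],
    [0,0,2],
    [0,0,2],
    [0,0,2],
    [0,0,2],
    [0,0,2],
    [0,0,2]
  ],
  "claw": [0,0,0,0,0,0,0,0,0,0,0,0,0,0,0]
}}

```text
time_s: 8.58
position: [0.507, 0.1537, 0.0608]
eef_rot: [0.608, 0.794, 0.0, 0.0]
wrist_force: [0.3, -1.0, -0.3]
finger_gap: 0.002
finger_force: 0.0
```

>>> {"fn": "drive_tool", "kwargs": {
  "travel": [
    [0,-1,0],
    [0,-3,0],
    [0,-4,-1],
    [0,-4,-5],
    [0,-4,-9],
    [0,-4,-13],
    [-2,-7,-15],
    [-4,-10,-15],
    [-6,-14.5,-15],
    [-6,-14.5,-15],
    [-6,-14.5,-15]
  ],
  "rot": [
    [0,0,0],
    [0,0,0],
    [0,0,0],
    [0,0,0],
    [0,0,0],
    [0,0,0],
    [0,0,0],
    [0,0,0],
    [0,0,0],
    [0,0,0],
    [0,0,0]
  ],
  "claw": [0,0,0,0,0,0,0,0,0,0,0]
}}

```text
time_s: 9.5
position: [0.3782, 0.0569, 0.2098]
eef_rot: [0.609, 0.793, -0.001, -0.001]
wrist_force: [0.3, -0.5, 0.1]
finger_gap: 0.001
finger_force: 0.0
```

Run:
```python
from h import *
F=[]
for n in("top","side"):
    I=arm.grab_frame(n);cv2.imwrite(f"pics/{n}6.png",I);F.append(I)
    for k in (5,6):
        q=lever(n,cv2.imread(f"pics/{n}{k}.png"),r0=.125,r1=.147);q=q[(q[:,1]>1.1)&(q[:,1]<1.46)]
        print(n,k,[(len(w),w[:,1].mean().round(3)) for w in (q[q[:,0]<.136],q[q[:,0]>.136])])
cs=[]
for n,(x,y,w,h) in(("top",(180,235,50,40)),("side",(215,235,75,60))):
    i=F[0 if n=="top" else 1].copy()
    i=cv2.resize(i[y:y+h,x:x+w],(400,320),interpolation=2);f=400/w
    c=CEN[n]
    for a,col in((1.307,(0,0,255)),):
        pts=[proj(n,[c[0]-r*np.cos(a),c[1]+r*np.sin(a),.028]) for r in(.1,.165)]
        pts=[(int((u-x+.5)*f),int((v-y+.5)*f)) for u,v in pts];cv2.line(i,*pts,col,1)
    cs.append(i)
cv2.imwrite("pics/c6.png",np.hstack(cs))
s=arm.get_state();print(s["position"],s["time_s"])
```

```text
top 5 [(39, np.float64(1.281)), (28, np.float64(1.269))]
top 6 [(39, np.float64(1.323)), (29, np.float64(1.313))]
side 5 [(36, np.float64(1.279)), (17, np.float64(1.263))]
side 6 [(34, np.float64(1.321)), (17, np.float64(1.309))]
[0.38226943 0.05799677 0.21041387] 9.6
```

View pics/c6.png

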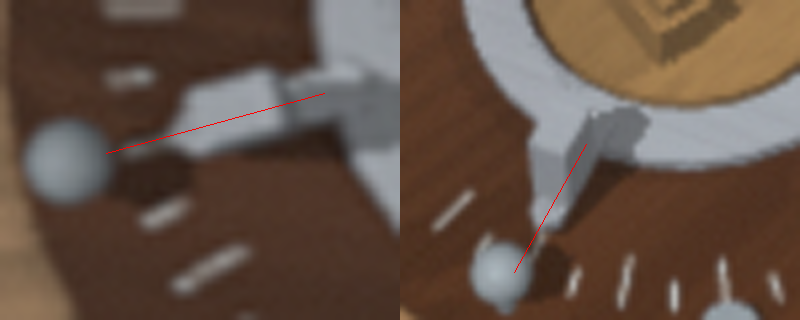

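Pointer now at 1.311 rad against the ball at 1.307 to 1.311: the line from the axis runs through the tab and tip to the ball in both views. It's aimed, so on to the switch (white button, about 0.528, 0.3565).

>>> {"fn": "drive_tool", "kwargs": {
  "travel": [
    [3,2.5,0],
    [6,5.2,0],
    [9,8,0],
    [12,10.5,0],
    [15,13.2,0],
    [18,15.8,0],
    [21,18.4,0],
    [23.5,20.6,0],
    [25,22,0],
    [25,22,3],
    [25,22,6],
    [25,22,9],
    [25,22,12],
    [25,22,14],
    [25,22,15],
    [25,22,15]
  ],
  "rot": [
    [0,0,0],
    [0,0,0],
    [0,0,0],
    [0,0,0],
    [0,0,0],
    [0,0,0],
    [0,0,0],
    [0,0,0],
    [0,0,0],
    [0,0,0],
    [0,0,0],
    [0,0,0],
    [0,0,0],
    [0,0,0],
    [0,0,0],
    [0,0,0]
  ],
  "claw": [0,0,0,0,0,0,0,0,0,0,0,0,0,0,0,0]
}}

```text
time_s: 10.93
position: [0.5281, 0.3569, 0.057]
eef_rot: [0.608, 0.794, -0.002, -0.001]
wrist_force: [-0.6, -0.0, 0.2]
finger_gap: -0.001
finger_force: 0.0
```

Run:
```python
from h import *
I=arm.grab_frame("side");cv2.imwrite("pics/side7.png",I)
cv2.imwrite("pics/c7.png",cv2.resize(I[270:390,100:260],(640,480),interpolation=2))
print(arm.get_state()["position"],onz("side",(178.2,339.1),.022))
```

```text
[0.52916721 0.35733175 0.05893967] [0.52690074 0.35775816 0.022     ]
```

View pics/c7.png

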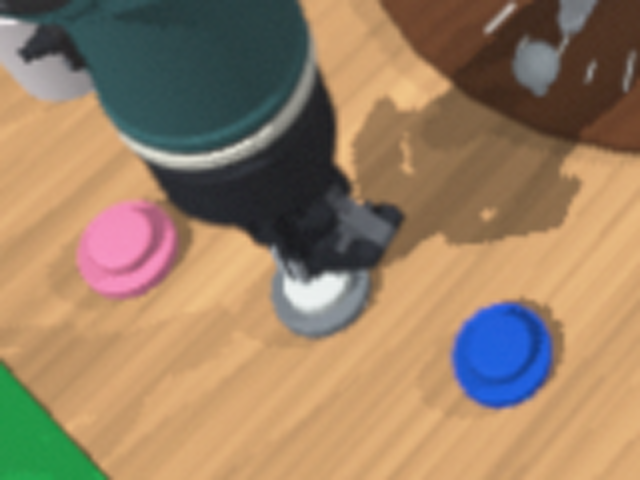

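Fingertips are above the white button (crop 315,290), with pink and blue well clear. Pressing slowly.

>>> {"fn": "drive_tool", "kwargs": {
  "travel": [
    [0,0,0.7],
    [0,0,1.3],
    [0,0,1.7],
    [0,0,1.9],
    [0,0,2.1],
    [0,0,2.2],
    [0,0,2.2]
  ],
  "rot": [
    [0,0,0],
    [0,0,0],
    [0,0,0],
    [0,0,0],
    [0,0,0],
    [0,0,0],
    [0,0,0]
  ],
  "claw": [0,0,0,0,0,0,0]
}}

```text
time_s: 11.57
position: [0.5298, 0.3568, 0.0386]
eef_rot: [0.608, 0.794, 0.0, 0.0]
wrist_force: [0.2, 0.4, 1.3]
finger_gap: 0.0
finger_force: 1.1
```

>>> {"fn": "drive_tool", "kwargs": {
  "travel": [
    [0,0,0.1],
    [0,0,0.2],
    [0,0,0.3],
    [0,0,0.3]
  ],
  "rot": [
    [0,0,0],
    [0,0,0],
    [0,0,0],
    [0,0,0]
  ],
  "claw": [0,0,0,0]
}}

```text
time_s: 11.9
position: [0.5298, 0.3568, 0.0354]
eef_rot: [0.608, 0.794, 0.0, 0.0]
wrist_force: [-0.6, 0.0, 3.4]
finger_gap: -0.004
finger_force: 1.8
```

>>> {"fn": "drive_tool", "kwargs": {
  "travel": [
    [0,0,0.1],
    [0,0,0.1],
    [0,0,0.1]
  ],
  "rot": [
    [0,0,0],
    [0,0,0],
    [0,0,0]
  ],
  "claw": [0,0,0]
}}

```text
time_s: 12.15
position: [0.5298, 0.3568, 0.035]
eef_rot: [0.608, 0.794, 0.0, 0.0]
wrist_force: [-2.2, -0.2, 9.1]
finger_gap: 0.001
finger_force: 4.2
```

>>> {"fn": "drive_tool", "kwargs": {
  "travel": [
    [0,0,0.05],
    [0,0,0.05],
    [0,0,0.05]
  ],
  "rot": [
    [0,0,0],
    [0,0,0],
    [0,0,0]
  ],
  "claw": [0,0,0]
}}

```text
time_s: 12.4
position: [0.5298, 0.3568, 0.0349]
eef_rot: [0.608, 0.794, 0.0, 0.0]
wrist_force: [-3.2, -1.8, 11.8]
finger_gap: -0.002
finger_force: 5.9
```

The force climbs with no further travel, so the button is fully down. Lifting off.

>>> {"fn": "drive_tool", "kwargs": {
  "travel": [
    [0,0,-0.5],
    [0,0,-1.5],
    [0,0,-4],
    [0,0,-8],
    [0,0,-12],
    [0,0,-16],
    [0,0,-16],
    [0,0,-16]
  ],
  "rot": [
    [0,0,0],
    [0,0,0],
    [0,0,0],
    [0,0,0],
    [0,0,0],
    [0,0,0],
    [0,0,0],
    [0,0,0]
  ],
  "claw": [0,0,0,0,0,0,0,0]
}}

```text
time_s: 13.07
position: [0.5314, 0.3577, 0.1974]
eef_rot: [0.608, 0.794, 0.003, 0.001]
wrist_force: [-0.6, 1.0, -0.3]
finger_gap: 0.002
finger_force: 0.0
```

Run:
```python
from h import *
for n in("top","side"):
    I=arm.grab_frame(n)
    q=lever(n,I,r0=.136,r1=.147);q=q[(q[:,1]>1.1)&(q[:,1]<1.46)];print(n,len(q),q[:,1].mean())
s=arm.get_state();print(s["position"],s["wrist_force"],s["time_s"])
print(arm.sign_off())
```

```text
top 13 1.3053746142031055
side 13 1.3015756618622292
[0.52893274 0.3563303  0.19337961] [-0.02700837 -0.52797774 -0.90946759] 13.1667
the job is handed in; nothing more can be done
None
```

I pushed the pointer to within about 0.01 rad of the ball-headed pin, then pressed the white switch fully down (about 12 N), let it up, and handed the job in at about 13 s.

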